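# Find the heavyweight mortar pot

### The arm

A 6-joint arm with a two-finger parallel gripper is mounted at the origin on a cart in front of the work surface, level with it; the furniture and walls round the work are solid. World frame = base frame: x ahead of the robot, y to its left, z up, the work surface at z = 0. Lengths are in m, angles in degrees, forces in N, time in s.
With the tool pointing down it reaches from about 0.3 to 0.95 m from the base axis. Payload 3.1 kg.
Tool frame: the origin (TCP) lies between the finger pads; the fingertips stand 19 mm ahead of it and the grasp point (between the pads) is the TCP; z points along the fingers, y is the line along which they close (so a half turn about z gives the same grasp; the last joint's range is limited). The gripper opens to 85 mm and grips with 20 to 120 N. Pads are 22 mm wide; open, the fingers measure 114 mm over their backs; the gripper's body (76 mm by 85 mm) begins 54 mm behind the grasp point. The pads swing forward as they close: fully open they stand 13 mm farther back than shut.
Start: joints at [67.168, 17.653, 93.61, -0, 68.738, -3.994], TCP at [0.202, 0.592, 0.229] pointing down, gripper open.
Joint ranges: [-175.34, 175.34], [-45.06, 112.39], [2.9, 150.54], [-68.45, 248.45], [3.09, 151.38], [-168.51, 168.51]. Speed limits (degrees/s): [159.86, 159.86, 180, 180, 180, 180].

### API

Orientations are given as [roll, pitch, yaw] about the fixed x, y, z axes, in that order (R = Rz(yaw) Ry(pitch) Rx(roll)).
In Python, from rig import readout, cams, ticket, spotter gives the robot as it stands. The module is installed in compiled form; this text tells all that it offers.
- The arm moves only by the tool step_arm, never from a script. Its argument "targets" is a list of rows, each a list of 3 entries, a list of its own where there are three numbers: the shift along the tool's x, y, z in mm, then the turn about the tool's z in rad, then the closure, from -1 (fully open) to 1 (shut). A call has 1 to 20 rows; each row shifts and turns the commanded pose from where the row before left it, along the tool's axes as they then stand; what a row does not reach is not made up. A row lasts 1/10 s, in which the tool goes at most 50 mm and 8.59 degrees, less where a joint would pass 70% of its speed; a pose out of reach is approached as far as the arm can. A call with a gripper value outside its range is refused whole. The fingers move at their own pace and stop on an object; the grip force is fixed at half the most. Time passes only in rows, so rows that do not move let the fingers close. It gives the time, the measured TCP pose, the force, the opening and the grip force at its end, in the units of the state.
- readout.get_state(): the state, without advancing time (a new reading comes with each control period).
- cams.snapshot(name): name is "scene" or "side" or "wrist"; returns the picture (480x640x3 uint8, red, green, blue); there is no depth.
- cams.calibration(name): a dict with "vfov" (degrees; the focal length in pixels is half the picture's height over the tangent of half this angle, whatever the lens; pixels are square), "cx", "cy" (the principal point, pixels), "extrinsics" (4x4, takes a point from camera to world coordinates); the wrist camera has in their place "T_tool_cam" (4x4, takes a point from camera to tool coordinates, whose origin is the TCP and whose axes are the flange's). Camera axes: x right, y down, z forward; pixel columns grow to the right and rows downward; lengths in m; the calibration is good to about 2 mm. A picture is of the moment at which its call begins: read the wrist's pose just before it. calibration takes no time and is no camera call.
- ticket.job_done(): hands the job in; it is judged then, once.
Trained networks look in the newest picture that a camera, given by its name, has taken for a name from the list of things; names that differ only in an ending like _2 or _b are one class to them, and where a whole thing is asked for, a point or a joint stands for the part that bears it (a point fixed in the world has none). Each returns a list of dicts, best first, with "conf" (0 to 1); they miss things now and then, are a little off and sometimes report something else, mostly with a low value. They report only what shows in the picture. A call takes as long as a camera call. They do not tell look-alikes from the thing itself.
- spotter.look_for(query, camera): "point" ([x, y, z] in m, in world coordinates, good to about 4 mm: the middle of the surface that is visible of it).
- spotter.silhouettes(query, camera): "region" (480x640 bool, what is visible of it).
The state is a dict: "time_s": time; "joints": joint angles; "qd": joint speeds; "joint_torque": joint torques, N m; "position": TCP position; "tcp_rot": TCP orientation; "force": force on the tool from outside, world axes, zero at the start; "wrist_torque": the same for the moment, N m; "opening": opening from 0.0 (shut) to 1.0 (fully open); "grip_force": force on a finger pad.
Only numpy, scipy, OpenCV 4.12 (cv2) and the standard library are available. Lean on these libraries where they do the work, as an engineer would, in place of code of your own. Each camera call takes 0.05 s, during which the arm holds its last target. There are 200 camera calls.

### The job

Two identical steel pots stand on cork pads, each holding a hardened mortar specimen; the specimens look alike, but one is clearly heavier: first put the loose lid on the open pot so that it sits fully seated and level, and let go of it. Then lift each lidded pot by its body, one at a time and in either order, and hold it still for about a second well clear of its pad to feel its weight; set the lighter one back upright in the middle of its cork pad. Finish while still holding the heavier pot, upright and with its lid on, about a hand's breadth (10 cm) above the middle of the hole in the wooden board that lies on the worktop, and disturb nothing else.

Things in the scene. Friction and masses are not known exactly. Their poses are not given: they have to be found in the camera images.
- pot_1: bare steel round pot, 54 mm outside diameter, 60 mm high, mouth 46 mm wide, a loose mortar cylinder inside, its top 16 mm below the rim; origin at the centre of its underside, z up; stands centred on a cork pad. Pots look alike: with content and lid one weighs 0.2-0.26 kg, the other 0.48-0.6 kg; either may start open. Grip round the body, 40-45 mm above its underside
- pot_2: bare steel round pot, 54 mm outside diameter, 60 mm high, mouth 46 mm wide, a loose mortar cylinder inside, its top 16 mm below the rim; origin at the centre of its underside, z up; stands centred on a cork pad. Pots look alike: with content and lid one weighs 0.2-0.26 kg, the other 0.48-0.6 kg; either may start open. Grip round the body, 40-45 mm above its underside
- lid_1: loose steel lid, 35 g: tapered plug (6 mm deep, 34 to 41 mm wide), flange 53 x 3.5 mm, black knob 14 mm wide from 9.5 to 27.5 mm above the origin, which is the centre of the plug's underside, z up. Seated, the origin is 54 mm above the pot's underside; only its weight holds it. At the start it is already seated on one pot
- lid_2: loose steel lid, 35 g: tapered plug (6 mm deep, 34 to 41 mm wide), flange 53 x 3.5 mm, black knob 14 mm wide from 9.5 to 27.5 mm above the origin, which is the centre of the plug's underside, z up. Seated, the origin is 54 mm above the pot's underside; only its weight holds it. At the start it lies, plug down, on the worktop
- pad_1: round cork pad, 90 mm diameter, 4 mm thick, fixed to the worktop; origin at the centre of its underside
- pad_2: round cork pad, 90 mm diameter, 4 mm thick, fixed to the worktop; origin at the centre of its underside
- ring_stand: loose rectangular beech board, 205 x 168 x 23 mm, with a large round hole in the middle, lying flat on the worktop to the robot's right (like boards lie on the hotplate behind; those are not meant); origin at the centre of its underside, under the hole's centre
- stopwatch: bystander: black and grey digital stopwatch, 71 x 60 x 19 mm, lying flat; origin at the centre of its underside
- tape_roll: bystander: roll of beige tape, 96 mm diameter, 25 mm high, lying flat; origin at the centre of its underside
- marker_pen: bystander: white marker pen with black cap, 135 mm long, 17 mm thick, lying behind the pots; origin at the centre of its underside
Things that resemble listed ones, but are neither listed nor needed, are in the scene too. What is shaped like the pad_2 but red or turquoise is not meant.

How it is judged (in metres and radians):
On the way, in this order (a step that is already met when the one before it is completed fails the run):
1. both pots stand on their pads, each with a lid seated level, and the gripper has let go of the lid ((((z of lid_1 in the frame of pot_1 between 0.051 and 0.057 m and x of lid_1 in the frame of pot_1 between -0.006 and 0.006 m and y of lid_1 in the frame of pot_1 between -0.006 and 0.006 m and angle between the z axis of lid_1 and the z axis of pot_1, either way round below 0.06 rad) and (z of lid_2 in the frame of pot_2 between 0.051 and 0.057 m and x of lid_2 in the frame of pot_2 between -0.006 and 0.006 m and y of lid_2 in the frame of pot_2 between -0.006 and 0.006 m and angle between the z axis of lid_2 and the z axis of pot_2, either way round below 0.06 rad)) or ((z of lid_2 in the frame of pot_1 between 0.051 and 0.057 m and x of lid_2 in the frame of pot_1 between -0.006 and 0.006 m and y of lid_2 in the frame of pot_1 between -0.006 and 0.006 m and angle between the z axis of lid_2 and the z axis of pot_1, either way round below 0.06 rad) and (z of lid_1 in the frame of pot_2 between 0.051 and 0.057 m and x of lid_1 in the frame of pot_2 between -0.006 and 0.006 m and y of lid_1 in the frame of pot_2 between -0.006 and 0.006 m and angle between the z axis of lid_1 and the z axis of pot_2, either way round below 0.06 rad))) and height (world z) of each of pot_1, pot_2 below 0.008 m and angle between each of pot_1, pot_2's own z axis and vertical below 0.06 rad and (horizontal distance between pot_1 and pad_1 below 0.03 m or horizontal distance between pot_1 and pad_2 below 0.03 m) and (horizontal distance between pot_2 and pad_1 below 0.03 m or horizontal distance between pot_2 and pad_2 below 0.03 m) and contact force between the fingers and lid_1 below 0.1 N and contact force between the fingers and lid_2 below 0.1 N), for 0.2 s.
2. the lighter pot is held in the fingers, at least 3 cm up, lids on, the heavier one standing on a pad ((((z of lid_1 in the frame of pot_1 between 0.051 and 0.057 m and x of lid_1 in the frame of pot_1 between -0.006 and 0.006 m and y of lid_1 in the frame of pot_1 between -0.006 and 0.006 m and angle between the z axis of lid_1 and the z axis of pot_1, either way round below 0.06 rad) and (z of lid_2 in the frame of pot_2 between 0.051 and 0.057 m and x of lid_2 in the frame of pot_2 between -0.006 and 0.006 m and y of lid_2 in the frame of pot_2 between -0.006 and 0.006 m and angle between the z axis of lid_2 and the z axis of pot_2, either way round below 0.06 rad)) or ((z of lid_2 in the frame of pot_1 between 0.051 and 0.057 m and x of lid_2 in the frame of pot_1 between -0.006 and 0.006 m and y of lid_2 in the frame of pot_1 between -0.006 and 0.006 m and angle between the z axis of lid_2 and the z axis of pot_1, either way round below 0.06 rad) and (z of lid_1 in the frame of pot_2 between 0.051 and 0.057 m and x of lid_1 in the frame of pot_2 between -0.006 and 0.006 m and y of lid_1 in the frame of pot_2 between -0.006 and 0.006 m and angle between the z axis of lid_1 and the z axis of pot_2, either way round below 0.06 rad))) and (((height (world z) of pot_1 above 0.03 m and contact force between the fingers and pot_1 above 1 N and angle between pot_1's own z axis and vertical below 0.3 rad) and (height (world z) of pot_2 below 0.008 m and angle between pot_2's own z axis and vertical below 0.06 rad and (horizontal distance between pot_2 and pad_1 below 0.03 m or horizontal distance between pot_2 and pad_2 below 0.03 m)) and (contact force between pot_2 and pad_1 above 3.6 N or contact force between pot_2 and pad_2 above 3.6 N)) or ((height (world z) of pot_2 above 0.03 m and contact force between the fingers and pot_2 above 1 N and angle between pot_2's own z axis and vertical below 0.3 rad) and (height (world z) of pot_1 below 0.008 m and angle between pot_1's own z axis and vertical below 0.06 rad and (horizontal distance between pot_1 and pad_1 below 0.03 m or horizontal distance between pot_1 and pad_2 below 0.03 m)) and (contact force between pot_1 and pad_1 above 3.6 N or contact force between pot_1 and pad_2 above 3.6 N)))), for 0.4 s.
3. the heavier pot is held in the fingers, at least 3 cm up, lids on, the lighter one standing on a pad ((((z of lid_1 in the frame of pot_1 between 0.051 and 0.057 m and x of lid_1 in the frame of pot_1 between -0.006 and 0.006 m and y of lid_1 in the frame of pot_1 between -0.006 and 0.006 m and angle between the z axis of lid_1 and the z axis of pot_1, either way round below 0.06 rad) and (z of lid_2 in the frame of pot_2 between 0.051 and 0.057 m and x of lid_2 in the frame of pot_2 between -0.006 and 0.006 m and y of lid_2 in the frame of pot_2 between -0.006 and 0.006 m and angle between the z axis of lid_2 and the z axis of pot_2, either way round below 0.06 rad)) or ((z of lid_2 in the frame of pot_1 between 0.051 and 0.057 m and x of lid_2 in the frame of pot_1 between -0.006 and 0.006 m and y of lid_2 in the frame of pot_1 between -0.006 and 0.006 m and angle between the z axis of lid_2 and the z axis of pot_1, either way round below 0.06 rad) and (z of lid_1 in the frame of pot_2 between 0.051 and 0.057 m and x of lid_1 in the frame of pot_2 between -0.006 and 0.006 m and y of lid_1 in the frame of pot_2 between -0.006 and 0.006 m and angle between the z axis of lid_1 and the z axis of pot_2, either way round below 0.06 rad))) and (((height (world z) of pot_1 above 0.03 m and contact force between the fingers and pot_1 above 1 N and angle between pot_1's own z axis and vertical below 0.3 rad) and (height (world z) of pot_2 below 0.008 m and angle between pot_2's own z axis and vertical below 0.06 rad and (horizontal distance between pot_2 and pad_1 below 0.03 m or horizontal distance between pot_2 and pad_2 below 0.03 m)) and (contact force between pot_2 and pad_1 below 3.6 N and contact force between pot_2 and pad_2 below 3.6 N)) or ((height (world z) of pot_2 above 0.03 m and contact force between the fingers and pot_2 above 1 N and angle between pot_2's own z axis and vertical below 0.3 rad) and (height (world z) of pot_1 below 0.008 m and angle between pot_1's own z axis and vertical below 0.06 rad and (horizontal distance between pot_1 and pad_1 below 0.03 m or horizontal distance between pot_1 and pad_2 below 0.03 m)) and (contact force between pot_1 and pad_1 below 3.6 N and contact force between pot_1 and pad_2 below 3.6 N)))), for 0.4 s.
At the end, for the whole second after the job is handed in: The heavier pot is held still and upright (0.2 rad), underside 6-20 cm above the worktop, within 5 cm of the middle of the board, off the board; the lighter, under 3.6 N, stands untouched on a cork pad, 3 cm of its middle; each pot has a seated lid (6 mm of centre, 3 mm of depth) ((((z of lid_1 in the frame of pot_1 between 0.051 and 0.057 m and x of lid_1 in the frame of pot_1 between -0.006 and 0.006 m and y of lid_1 in the frame of pot_1 between -0.006 and 0.006 m and angle between the z axis of lid_1 and the z axis of pot_1, either way round below 0.06 rad) and (z of lid_2 in the frame of pot_2 between 0.051 and 0.057 m and x of lid_2 in the frame of pot_2 between -0.006 and 0.006 m and y of lid_2 in the frame of pot_2 between -0.006 and 0.006 m and angle between the z axis of lid_2 and the z axis of pot_2, either way round below 0.06 rad)) or ((z of lid_2 in the frame of pot_1 between 0.051 and 0.057 m and x of lid_2 in the frame of pot_1 between -0.006 and 0.006 m and y of lid_2 in the frame of pot_1 between -0.006 and 0.006 m and angle between the z axis of lid_2 and the z axis of pot_1, either way round below 0.06 rad) and (z of lid_1 in the frame of pot_2 between 0.051 and 0.057 m and x of lid_1 in the frame of pot_2 between -0.006 and 0.006 m and y of lid_1 in the frame of pot_2 between -0.006 and 0.006 m and angle between the z axis of lid_1 and the z axis of pot_2, either way round below 0.06 rad))) and height (world z) of ring_stand below 0.01 m and (((height (world z) of pot_1 above 0.06 m and contact force between the fingers and pot_1 above 1 N and angle between pot_1's own z axis and vertical below 0.3 rad) and height (world z) of pot_1 below 0.2 m and angle between pot_1's own z axis and vertical below 0.2 rad and horizontal distance between pot_1 and ring_stand below 0.05 m and linear speed of pot_1 below 0.03 m/s and contact force between pot_1 and ring_stand below 0.1 N and (height (world z) of pot_2 below 0.008 m and angle between pot_2's own z axis and vertical below 0.06 rad and (horizontal distance between pot_2 and pad_1 below 0.03 m or horizontal distance between pot_2 and pad_2 below 0.03 m)) and (contact force between pot_2 and pad_1 below 3.6 N and contact force between pot_2 and pad_2 below 3.6 N) and contact force between the arm and pot_2 below 0.1 N and linear speed of pot_2 below 0.02 m/s) or ((height (world z) of pot_2 above 0.06 m and contact force between the fingers and pot_2 above 1 N and angle between pot_2's own z axis and vertical below 0.3 rad) and height (world z) of pot_2 below 0.2 m and angle between pot_2's own z axis and vertical below 0.2 rad and horizontal distance between pot_2 and ring_stand below 0.05 m and linear speed of pot_2 below 0.03 m/s and contact force between pot_2 and ring_stand below 0.1 N and (height (world z) of pot_1 below 0.008 m and angle between pot_1's own z axis and vertical below 0.06 rad and (horizontal distance between pot_1 and pad_1 below 0.03 m or horizontal distance between pot_1 and pad_2 below 0.03 m)) and (contact force between pot_1 and pad_1 below 3.6 N and contact force between pot_1 and pad_2 below 3.6 N) and contact force between the arm and pot_1 below 0.1 N and linear speed of pot_1 below 0.02 m/s))); the arm keeps its last pose, push and grip.
It fails at once if a pot is tipped over or tilted far (angle between any of pot_1, pot_2's own z axis and vertical above 0.6 rad).
It fails at once if the wooden board or a bystander (stopwatch, tape roll, marker pen) is moved by more than 3 cm (distance of any of ring_stand, stopwatch, tape_roll, marker_pen from where it was at the start of the episode above 0.03 m).
It also fails if it takes over 72 s, if anything falls off the work surface, if the arm or the gripper's body presses on something with over 40 N, if the wrist force passes 120 N, or if a joint passes its speed limit or range.

## Working session

There is one attempt and no reset: what is moved stays moved. The work goes in short steps, Python scripts to look and compute and a tool call to move; the robot and the scene stay as the last step left them, time stands still between calls to the robot, and variables do not carry over. Pictures are saved under pics/ and viewed, at most 13 in all, crops included, and the job is handed in when it is done.

Besides the shell and the picture viewer there is one more tool, called after ">>>" by a JSON object that holds its "op" and its "data". step_arm: Moves the arm, as the interface text tells. Its arguments: {"type":"object","properties":{"targets":{"type":"array"}},"required":["targets"]}

```bash
mkdir -p pics
cat > h.py <<'E'
import numpy as np, cv2
from scipy.spatial.transform import Rotation as R
from rig import readout, cams, ticket, spotter
def save(n,im): cv2.imwrite('pics/'+n+'.png',cv2.cvtColor(im,cv2.COLOR_RGB2BGR))
def pose():
    s=readout.get_state(); T=np.eye(4); T[:3,3]=s['position']; T[:3,:3]=R.from_euler('xyz',s['tcp_rot'],degrees=True).as_matrix(); return T
def ray(name,u,v,z,T=None):
    c=cams.calibration(name); E=c['extrinsics'] if 'extrinsics' in c else T@np.array(c['T_tool_cam']); E=np.array(E)
    f=240/np.tan(np.radians(c['vfov'])/2); d=E[:3,:3]@[(u-c['cx'])/f,(v-c['cy'])/f,1]; o=E[:3,3]
    return o+d*(z-o[2])/d[2]
def proj(name,p,T=None):
    c=cams.calibration(name); E=np.array(c['extrinsics'] if 'extrinsics' in c else T@np.array(c['T_tool_cam']))
    f=240/np.tan(np.radians(c['vfov'])/2); q=np.linalg.inv(E)@np.r_[p,1]; return f*q[0]/q[2]+c['cx'],f*q[1]/q[2]+c['cy']
def tool(p): # world point to tool mm
    T=pose(); return np.round(1000*T[:3,:3].T@(np.array(p)-T[:3,3]),1)
E
python3 - <<'E'
from h import *
s=readout.get_state(); print({k:np.round(v,3) for k,v in s.items()})
for n in ('scene','side','wrist'):
    save(n+'0',cams.snapshot(n))
    if n=='wrist': print(cams.calibration(n)); continue
    for q in ('pot_1','lid_1','pad_1','ring_stand','stopwatch','tape_roll','marker_pen'):
        print(n,q,[(np.round(d['point'],3).tolist(),round(d['conf'],2),np.round(proj(n,d['point'])).astype(int).tolist()) for d in spotter.look_for(q,n)])
E
```

```text
{'time_s': np.float64(0.0), 'joints': array([ 6.7169e+01,  1.7704e+01,  9.3688e+01,  1.0000e-03,  6.8739e+01,
       -3.9930e+00]), 'qd': array([ 0.034,  0.013, -0.075,  0.042, -0.073,  0.01 ]), 'joint_torque': array([ 1.0000e-03, -4.1527e+01, -2.7666e+01,  0.0000e+00,  1.1000e-02,
       -0.0000e+00]), 'position': array([0.202, 0.591, 0.228]), 'tcp_rot': array([-1.79869e+02, -1.00000e-02,  1.61162e+02]), 'force': array([ 0.052, -0.147, -0.264]), 'wrist_torque': array([ 0.047, -0.028, -0.031]), 'grip_force': np.float64(0.0), 'opening': np.float64(0.999)}
scene pot_1 [([0.679, -0.241, 0.014], 0.71, [324, 190]), ([0.586, 0.216, 0.059], 0.61, [196, 338]), ([0.691, 0.119, 0.014], 0.41, [200, 286])]
scene lid_1 [([0.546, -0.117, 0.01], 0.65, [342, 248]), ([0.567, 0.024, 0.068], 0.58, [287, 265])]
scene pad_1 [([0.575, 0.236, 0.0], 0.92, [198, 372]), ([0.419, 0.054, 0.005], 0.9, [347, 342]), ([0.554, 0.037, 0.002], 0.85, [289, 298]), ([0.411, -0.12, 0.002], 0.8, [403, 281]), ([0.448, 0.186, 0.007], 0.73, [282, 391])]
scene ring_stand [([0.488, -0.383, 0.022], 0.75, [431, 188])]
scene stopw
[... 654 characters left out ...]
ide stopwatch [([0.706, -0.108, 0.018], 0.77, [392, 249]), ([0.496, -0.419, 0.019], 0.19, [330, 368])]
side tape_roll [([0.68, -0.254, 0.021], 0.55, [403, 292]), ([0.496, -0.421, 0.023], 0.21, [331, 367])]
side marker_pen [([0.688, 0.102, 0.015], 0.66, [360, 202])]
{'vfov': 64.19971889927292, 'cx': 318.59037934772454, 'cy': 237.4508754974395, 'T_tool_cam': array([[-1.42128892e-03, -9.62766542e-01, -2.70330473e-01,
         6.78789523e-02],
       [ 9.99998907e-01, -1.47845454e-03,  7.83928406e-06,
         1.33500024e-03],
       [-4.07218715e-04, -2.70330167e-01,  9.62767591e-01,
        -1.44312786e-01],
       [ 0.00000000e+00,  0.00000000e+00,  0.00000000e+00,
         1.00000000e+00]])}
```

View pics/scene0.png

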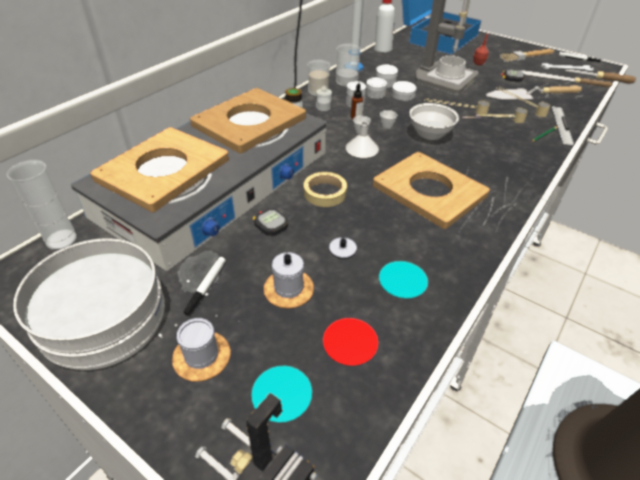

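View pics/side0.png

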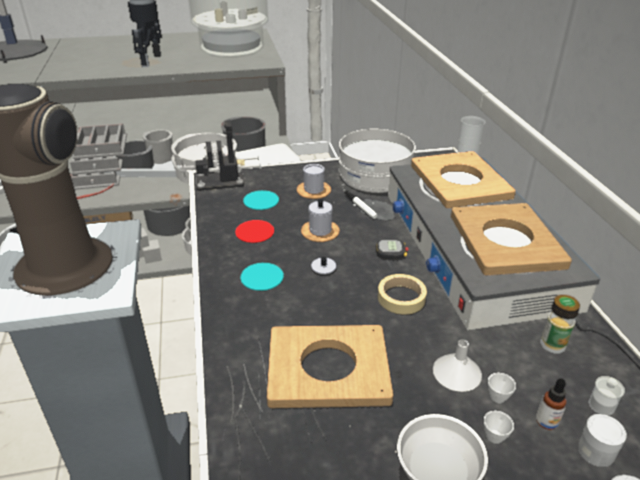

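Loose lid: scene (342,248), side (324,266); the other lid is seated on the near pot at scene (288,262). The open pot is at scene (196,340), and the lidded one at (288,275). Both stand on cork; the red and turquoise discs are decoys. The board is at scene (431,186), and the two boards on the hotplate are not meant. Next I move above the pots for a close look.

>>> {"op": "step_arm", "data": {"targets": [[[-15, -11, -1], 0, -1], [[-30, -22, -1], 0, -1], [[-34, -26, -1], 0, -1], [[-34, -26, -1], 0, -1], [[-34, -26, -1], 0, -1], [[-34, -26, -1], 0, -1], [[-34, -26, -1], 0, -1], [[-34, -26, -1], 0, -1], [[-34, -26, -1], 0, -1], [[-34, -26, -1], 0, -1], [[-34, -26, -1], 0, -1], [[-34, -26, -1], 0, -1], [[-34, -26, -1], 0, -1], [[-34, -26, -1], 0, -1], [[-34, -26, -1], 0, -1], [[-20, -18, -1], 0, -1], [[-8, -6, 0], 0, -1], [[0, 0, 0], 0, -1], [[0, 0, 0], 0, -1], [[0, 0, 0], 0, -1]]}}

```text
time_s: 2.85
position: [0.5608, 0.0526, 0.245]
tcp_rot: [180.0, -0.1, 161.2]
force: [-0.2, -0.7, 0.7]
opening: 0.998
grip_force: 0.0
```

Run:
```python
from h import *
T=pose(); im=cams.snapshot('wrist'); save('w1',im); print(T[:3,3])
for q in ('pot_1','lid_1','pad_1','ring_stand'):
    print(q,[(np.round(d['point'],3).tolist(),round(d['conf'],2),np.round(proj('wrist',d['point'],T)).astype(int).tolist()) for d in spotter.look_for(q,'wrist')])
```

```text
[0.56078226 0.05256354 0.24502239]
pot_1 [([0.551, 0.039, 0.044], 0.85, [299, 202])]
lid_1 [([0.548, -0.118, 0.012], 0.81, [156, 242]), ([0.566, 0.024, 0.069], 0.68, [288, 229])]
pad_1 [([0.576, 0.193, 0.002], 0.9, [455, 168]), ([0.552, 0.039, 0.0], 0.85, [302, 195]), ([0.452, 0.186, 0.002], 0.8, [416, 41]), ([0.412, 0.044, 0.0], 0.68, [256, 52]), ([0.411, -0.123, 0.004], 0.65, [93, 111])]
ring_stand [([0.6, -0.334, 0.01], 0.5, [1, 344]), ([0.547, 0.038, 0.002], 0.46, [299, 191])]
```

View pics/w1.png

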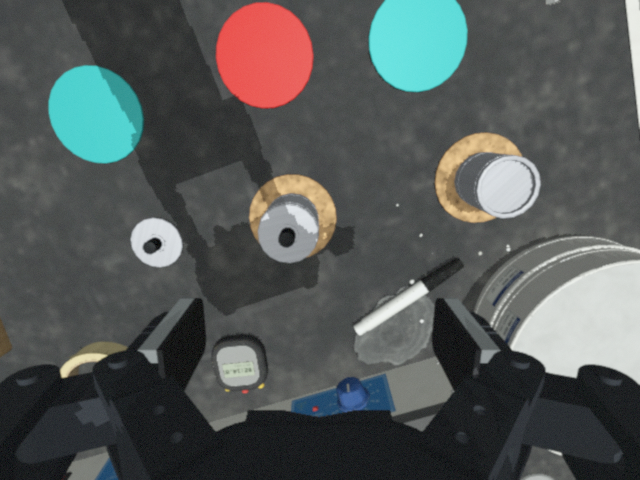

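The wrist view shows the loose lid at (157,243) with its knob at (152,244), the lidded pot at (289,234) on its pad at (292,217), and the open pot's rim at (508,186) on its pad at (481,178).

Run:
```python
from h import *
T=pose()
for n,u,v,z in (('lid',157,243,.0095),('knob',152,244,.027),('potL top',289,234,.0675),('knobL',286.5,237,.085),('padL',292.5,217,.004),('rimO',508,186,.064),('padO',481,178,.004)):
    print(n,np.round(ray('wrist',u,v,z,T),4))
print(tool([.547,-.12,.2]))
```

```text
lid [ 0.5502 -0.1193  0.0095]
knob [ 0.5471 -0.1155  0.027 ]
potL top [0.5719 0.0228 0.0675]
knobL [0.5696 0.0228 0.085 ]
padL [0.5707 0.0221 0.004 ]
rimO [0.5932 0.2133 0.064 ]
padO [0.5941 0.2147 0.004 ]
[ -41.7 -167.7   45.3]
```

>>> {"op": "step_arm", "data": {"targets": [[[-3, -11, 4], 0, -1], [[-6, -24, 12], 0, -1], [[-7, -28, 16], 0, -1], [[-7, -28, 20], 0, -1], [[-7, -28, 20], 0, -1], [[-7, -26, 20], 0, -1], [[-4, -14, 20], 0, -1], [[-2, -6, 15], 0, -1], [[0, 0, 8], 0, -1], [[0, 0, 0], 0, -1], [[0, 0, 0], 0, -1], [[0, 0, 0], 0, -1]]}}

```text
time_s: 4.3
position: [0.5502, -0.1181, 0.1113]
tcp_rot: [180.0, 0.1, 161.2]
force: [0.3, 0.1, 0.8]
opening: 1.002
grip_force: 0.0
```

Run:
```python
from h import *
T=pose(); im=cams.snapshot('wrist'); save('w2',im); print(T[:3,3])
for d in spotter.look_for('lid_1','wrist'): print(np.round(d['point'],4),d['conf'],proj('wrist',d['point'],T))
for d in spotter.silhouettes('lid_1','wrist')[:2]:
    m=d['region'].astype(np.uint8); c=max(cv2.findContours(m,0,2)[0],key=cv2.contourArea); e=cv2.fitEllipse(c); print(e,d['conf'], ray('wrist',*e[0],.0095,T), tool(ray('wrist',*e[0],.0095,T)))
```

```text
[ 0.55016021 -0.1181216   0.11129565]
[ 0.5439 -0.1195  0.0098] 0.69 (np.float64(311.5165909680462), np.float64(227.52950468921344))
[0.5639 0.0199 0.0667] 0.58 (np.float64(585.5332749297047), np.float64(205.06808200264874))
((590.4259033203125, 214.591796875), (93.91600036621094, 112.552001953125), 56.01155090332031) 0.94 [0.59494158 0.05683773 0.0095    ] [ 13.9 180.3 101.6]
((313.2481994628906, 232.86688232421875), (74.87922668457031, 76.93450164794922), 91.75919342041016) 0.66 [ 0.54780751 -0.11964079  0.0095    ] [  1.7  -1.9 101.7]
```

View pics/w2.png

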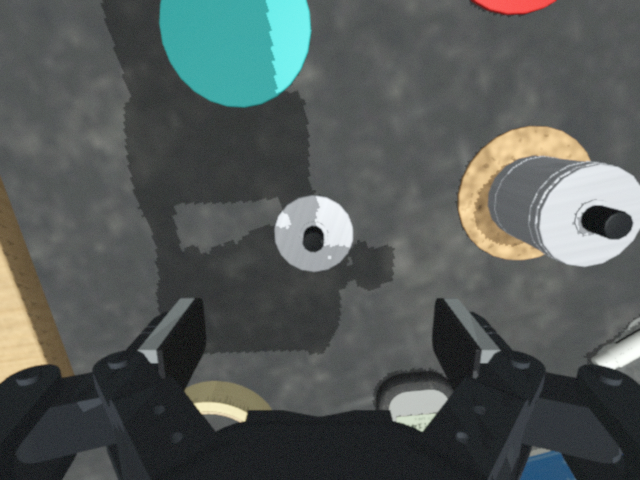

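The lid is centred at (314,233), so the offset is small. I'll descend and grip the knob.

>>> {"op": "step_arm", "data": {"targets": [[[1, -1, 10], 0, -0.3], [[0, -1, 18], 0, -0.3], [[0, 0, 20], 0, -0.3], [[0, 0, 16], 0, -0.3], [[0, 0, 9], 0, -0.3], [[0, 0, 5], 0, -0.3], [[0, 0, 1], 0, -0.3], [[0, 0, 0], 0, 0], [[0, 0, 0], 0, 1], [[0, 0, 0], 0, 1], [[0, 0, 0], 0, 1], [[0, 0, 0], 0, 1], [[0, 0, 0], 0, 1], [[0, 0, 0], 0, 1]]}}

```text
time_s: 5.85
position: [0.5475, -0.1202, 0.0312]
tcp_rot: [180.0, 0.0, 161.2]
force: [-0.2, -0.6, 0.5]
opening: 0.0
grip_force: 0.0
```

>>> {"op": "step_arm", "data": {"targets": [[[0, 0, 0], 0, 1], [[0, 0, 0], 0, 1]]}}

```text
time_s: 6.05
position: [0.5475, -0.1202, 0.0311]
tcp_rot: [-180.0, -0.0, 161.2]
force: [0.3, 0.1, -0.5]
opening: -0.002
grip_force: 0.0
```

Run:
```python
from h import *
T=pose(); im=cams.snapshot('wrist'); save('w3',im); print(readout.get_state()['opening'],readout.get_state()['grip_force'])
```

```text
0.0015010601342135953 0.0
```

View pics/w3.png

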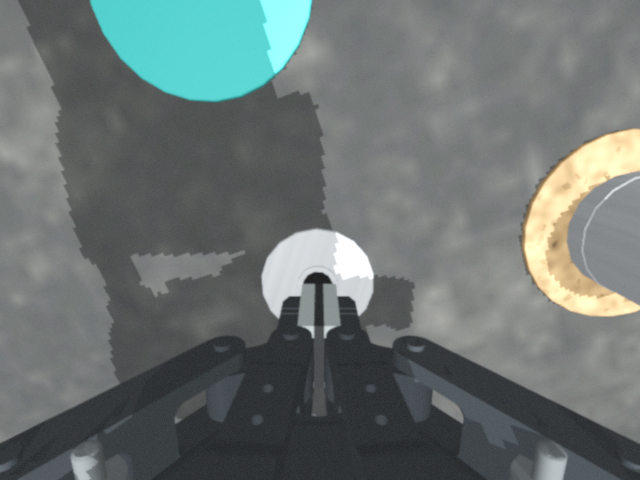

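Run:
```python
from h import *
T=pose(); p=ray('wrist',318,284,.0095,T); print('lid',p,tool(p)); p=ray('wrist',318,278,.0275,T); print('knobtop',tool(p))
for q in ([0,0,0],[0,0,.019],[.011,0,.019],[.011,0,0],[-.011,0,.019],[.011,.007,0]): print(q,np.round(proj('wrist',(T@np.r_[q,1])[:3],T)))
im=cv2.imread('pics/w3.png'); cv2.imwrite('pics/w3c.png',cv2.resize(im[210:400,220:420],None,fx=3,fy=3,interpolation=2))
```

```text
lid [ 0.54902613 -0.11966508  0.0095    ] [-1.3  1.  21.6]
knobtop [8.9 1.1 3.6]
[0, 0, 0] [315. 302.]
[0, 0, 0.019] [316. 284.]
[0.011, 0, 0.019] [316. 261.]
[0.011, 0, 0] [315. 277.]
[-0.011, 0, 0.019] [316. 306.]
[0.011, 0.007, 0] [333. 276.]
```

View pics/w3c.png

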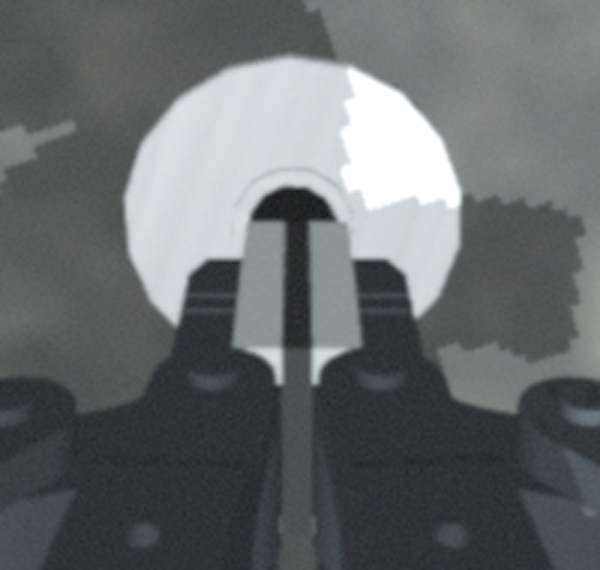

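The fingers shut fully without touching the knob. In the picture (knob base at (318,286), pad tips at (318,284)), the tips appear to end above the knob. I'll open, go lower in small steps and watch the force.

>>> {"op": "step_arm", "data": {"targets": [[[0, 1, 0], 0, 0.2], [[0, 0, 0], 0, 0.2], [[0, 0, 0], 0, 0.2], [[0, 0, 0], 0, 0.2], [[0, 0, 2], 0, 0.2], [[0, 0, 3], 0, 0.2], [[0, 0, 3], 0, 0.2], [[0, 0, 2], 0, 0.2], [[0, 0, 0], 0, 0.2]]}}

```text
time_s: 7.0
position: [0.5474, -0.1192, 0.0206]
tcp_rot: [-180.0, -0.1, 161.2]
force: [-0.4, 0.2, -0.1]
opening: 0.401
grip_force: 0.0
```

Run:
```python
from h import *
T=pose(); im=cams.snapshot('wrist'); print(readout.get_state()['opening'],T[:3,3],readout.get_state()['force'])
im=cv2.cvtColor(im,4); cv2.imwrite('pics/w4c.png',cv2.resize(im[200:400,190:450],None,fx=3,fy=3,interpolation=2))
```

```text
0.4015352961675493 [ 0.54737424 -0.11916682  0.02059197] [-0.70188204 -0.16580442  1.0174823 ]
```

View pics/w4c.png

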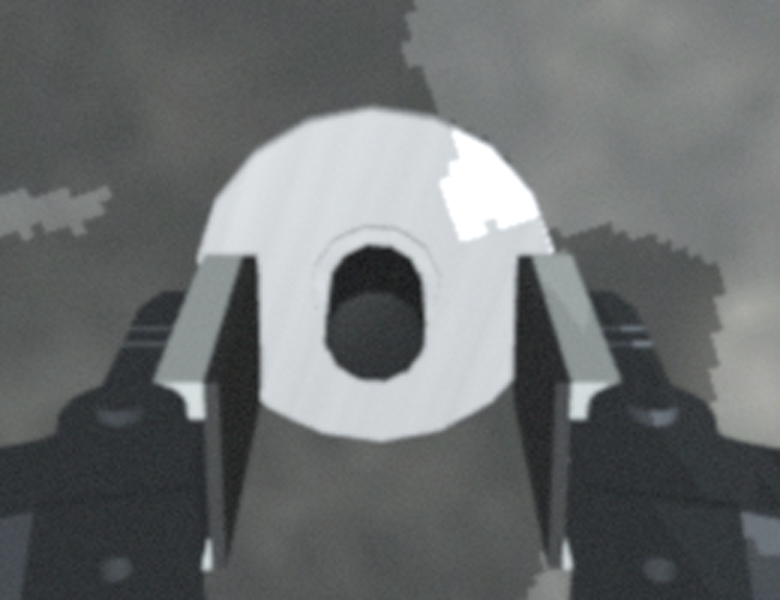

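The pad tips are at crop (240,255) with the knob between them, and they still stand just above the knob's mid-height. They need to go about 9 mm lower.

>>> {"op": "step_arm", "data": {"targets": [[[0, 0, 3], 0, 0.2], [[0, 0, 3], 0, 0.2], [[0, 0, 3], 0, 0.2], [[0, 0, 0], 0, 0.2], [[0, 0, 0], 0, 1], [[0, 0, 0], 0, 1], [[0, 0, 0], 0, 1], [[0, 0, 0], 0, 1], [[0, 0, 0], 0, 1]]}}

```text
time_s: 7.95
position: [0.5481, -0.1193, 0.0124]
tcp_rot: [180.0, 0.0, 161.2]
force: [0.1, -0.7, 1.0]
opening: 0.127
grip_force: 58.6
```

Gripped (58.6 N). I'll lift and carry the lid short of the open pot for a look.

>>> {"op": "step_arm", "data": {"targets": [[[0, 0, -5], 0, 1], [[0, 0, -15], 0, 1], [[0, 0, -25], 0, 1], [[0, 0, -30], 0, 1], [[0, 0, -28], 0, 1], [[2, 8, -18], 0, 1], [[4, 18, -9], 0, 1], [[8, 32, 0], 0, 1], [[8, 34, 0], 0, 1], [[8, 34, 0], 0, 1], [[8, 34, 0], 0, 1], [[8, 34, 0], 0, 1], [[8, 34, 0], 0, 1], [[6, 26, 0], 0, 1], [[3, 13, 0], 0, 1], [[1, 3, 0], 0, 1], [[0, 0, 0], 0, 1], [[0, 0, 0], 0, 1], [[0, 0, 0], 0, 1]]}}

```text
time_s: 9.85
position: [0.5744, 0.1556, 0.1421]
tcp_rot: [-180.0, -0.0, 161.1]
force: [-0.2, 1.0, -0.4]
opening: 0.128
grip_force: 58.6
```

Run:
```python
from h import *
T=pose(); im=cams.snapshot('wrist'); save('w5',im); s=readout.get_state(); print(T[:3,3],s['opening'],s['grip_force'])
for q in ('pot_1','lid_1','pad_1'):
  for d in spotter.silhouettes(q,'wrist')[:3]:
    m=d['region'].astype(np.uint8); c=max(cv2.findContours(m,0,1)[0],key=cv2.contourArea); e=cv2.fitEllipse(c); print(q,np.round(e[0]),np.round(e[1]),d['conf'],cv2.boundingRect(c))
```

```text
[0.57439633 0.15559934 0.1421441 ] 0.12873639367253864 58.6039263010025
pot_1 [147. 277.] [74. 83.] 0.8 (96, 241, 92, 82)
pot_1 [411. 236.] [ 87. 103.] 0.62 (363, 188, 99, 97)
lid_1 [114. 306.] [73. 85.] 0.61 (73, 268, 84, 78)
lid_1 [318. 293.] [108. 113.] 0.59 (257, 240, 124, 116)
pad_1 [302.  48.] [115. 140.] 0.82 (234, 0, 135, 109)
pad_1 [399. 219.] [106. 110.] 0.68 (340, 162, 117, 113)
pad_1 [95. 61.] [124. 145.] 0.68 (28, 0, 135, 131)
```

View pics/w5.png

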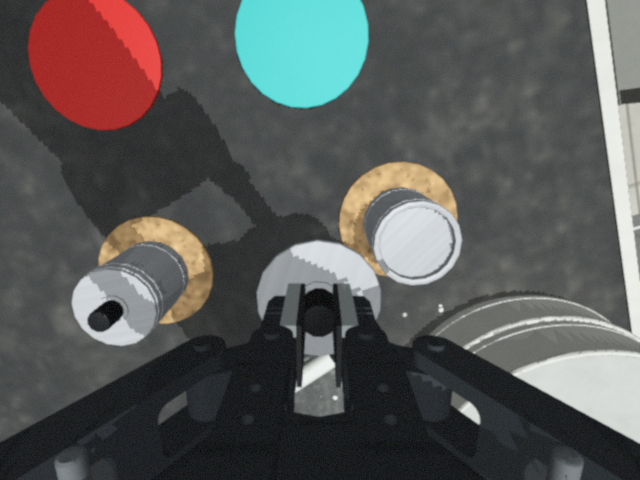

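The lid is held level at (319,299) and the open pot's rim is at (417,243).

Run:
```python
from h import *
T=pose(); r=ray('wrist',416.5,242.5,.064,T); l=ray('wrist',319.5,299.5,.139,T); print(r,l,tool(r),tool(l), tool(r)-tool(l))
p=ray('wrist',399,219,.004,T);print(p)
p=ray('wrist',114,306,.0675,T);print('potL',p)
```

```text
[0.59211836 0.21428833 0.064     ] [0.57557895 0.1575935  0.139     ] [ 2.1 60.7 78.1] [-0.6  1.7  3.1] [ 2.7 59.  75. ]
[0.59181288 0.21597799 0.004     ]
potL [0.56936442 0.02394483 0.0675    ]
```

>>> {"op": "step_arm", "data": {"targets": [[[0, 6, 0], 0, 1], [[1, 14, 2], 0, 1], [[1, 18, 6], 0, 1], [[1, 13, 10], 0, 1], [[0, 6, 12], 0, 1], [[0, 2, 12], 0, 1], [[0, 0, 10], 0, 1], [[0, 0, 7], 0, 1], [[0, 0, 4], 0, 1], [[0, 0, 3], 0, 1], [[0, 0, 2], 0, 1], [[0, 0, 2], 0, 1], [[0, 0, 1], 0, 1], [[0, 0, 0], 0, 1]]}}

```text
time_s: 11.45
position: [0.5908, 0.2137, 0.0713]
tcp_rot: [180.0, 0.0, 161.2]
force: [-0.1, 0.4, -0.3]
opening: 0.127
grip_force: 58.6
```

>>> {"op": "step_arm", "data": {"targets": [[[0, 0, 1], 0, 1], [[0, 0, 0], 0, 1], [[0, 0, 0], 0, 0.4], [[0, 0, 0], 0, 0.2], [[0, 0, 0], 0, 0.2], [[0, 0, 0], 0, 0.2], [[0, 0, -8], 0, 0.2], [[0, 0, -16], 0, 0.2], [[0, 0, -24], 0, 0], [[0, 0, -24], 0, -1], [[0, 0, -18], 0, -1], [[0, 0, -8], 0, -1], [[0, 0, 0], 0, -1], [[0, 0, 0], 0, -1]]}}

```text
time_s: 12.85
position: [0.5903, 0.2136, 0.168]
tcp_rot: [-180.0, -0.0, 161.2]
force: [-0.4, -0.2, -0.8]
opening: 1.0
grip_force: 0.0
```

Run:
```python
from h import *
T=pose(); im=cams.snapshot('wrist'); save('w6',im[60:400,120:520]); print(T[:3,3])
for q in ('pot_1','lid_1','pad_1'):
  for d in spotter.silhouettes(q,'wrist')[:3]:
    m=d['region'].astype(np.uint8); c=max(cv2.findContours(m,0,1)[0],key=cv2.contourArea); e=cv2.fitEllipse(c); print(q,np.round(e[0]),np.round(e[1]),d['conf'],cv2.boundingRect(c))
```

```text
[0.59031651 0.21362391 0.16803648]
pot_1 [ 83. 272.] [70. 92.] 0.74 (32, 236, 96, 82)
pot_1 [320. 250.] [ 83. 118.] 0.7 (285, 187, 67, 31)
lid_1 [319. 237.] [75. 77.] 0.75 (281, 199, 78, 77)
lid_1 [ 49. 294.] [66. 80.] 0.63 (9, 260, 79, 70)
pad_1 [318. 217.] [101. 102.] 0.9 (264, 163, 109, 92)
pad_1 [222.  53.] [118. 126.] 0.61 (161, 0, 122, 115)
pad_1 [ 99. 263.] [ 90. 103.] 0.58 (46, 213, 106, 100)
```

View pics/w6.png

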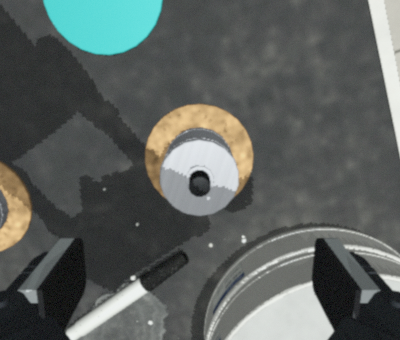

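The lid sits level and concentric on the pot (crop (199,177)). The sieve is close on the lower right, so I'll turn the fingers parallel to its edge, descend and grip the body.

>>> {"op": "step_arm", "data": {"targets": [[[-1, 1, 0], -0.1, -1], [[0, 0, 5], -0.14, -1], [[0, 0, 12], -0.14, -1], [[0, 0, 16], -0.14, -1], [[0, 0, 18], -0.14, -1], [[0, 0, 18], -0.04, -1], [[0, 0, 18], 0, -1], [[0, 0, 17], 0, -1], [[0, 0, 14], 0, -1], [[0, 0, 10], 0, -1], [[0, 0, 6], 0, -1], [[0, 0, 3], 0, -1], [[0, 0, 0], 0, -1], [[0, 0, 0], 0, -1]]}}

```text
time_s: 14.45
position: [0.5926, 0.2145, 0.0319]
tcp_rot: [-180.0, 0.1, -158.7]
force: [0.2, 0.1, 0.3]
opening: 1.002
grip_force: 0.0
```

>>> {"op": "step_arm", "data": {"targets": [[[0, 0, 4], 0, -1], [[0, 0, 4], 0, -1], [[0, 0, 2], 0, -1], [[0, 0, 0], 0, -1], [[0, 0, 0], 0, 1], [[0, 0, 0], 0, 1], [[0, 0, 0], 0, 1], [[0, 0, 0], 0, 1], [[0, 0, 0], 0, 1]]}}

```text
time_s: 15.35
position: [0.5926, 0.2143, 0.0218]
tcp_rot: [-180.0, 0.1, -158.7]
force: [0.8, -0.7, 2.6]
opening: 0.618
grip_force: 64.0
```

Run:
```python
from h import *
im=cams.snapshot('wrist'); save('w7',im); print(readout.get_state()['force'])
save('s7',cams.snapshot('side')[120:280,220:430])
im=cv2.imread('pics/s7.png');a=cv2.resize(im,None,fx=2.5,fy=2.5,interpolation=2); b=cv2.imread('pics/w7.png')[150:450,200:450]; b=cv2.resize(b,None,fx=1.0*a.shape[0]/300,fy=a.shape[0]/300); o=np.hstack([a,b]); print(o.shape); cv2.imwrite('pics/c7.png',cv2.resize(o,None,fx=790/o.shape[1],fy=790/o.shape[1]))
```

```text
[-0.09415669 -1.52997548  3.30127816]
(400, 858, 3)
```

View pics/c7.png

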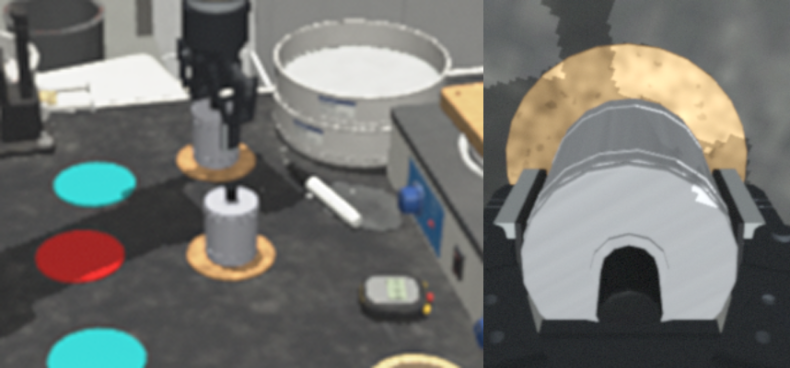

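The pot is held round the upper body and the lid is level. Lifting to weigh it.

>>> {"op": "step_arm", "data": {"targets": [[[0, 0, -2], 0, 1], [[0, 0, -4], 0, 1], [[0, 0, -7], 0, 1], [[0, 0, -9], 0, 1], [[0, 0, -9], 0, 1], [[0, 0, -9], 0, 1], [[0, 0, -7], 0, 1], [[0, 0, -5], 0, 1], [[0, 0, -3], 0, 1], [[0, 0, 0], 0, 1], [[0, 0, 0], 0, 1], [[0, 0, 0], 0, 1], [[0, 0, 0], 0, 1], [[0, 0, 0], 0, 1], [[0, 0, 0], 0, 1], [[0, 0, 0], 0, 1], [[0, 0, 0], 0, 1], [[0, 0, 0], 0, 1], [[0, 0, 0], 0, 1]]}}

```text
time_s: 17.35
position: [0.5919, 0.2144, 0.0762]
tcp_rot: [180.0, 0.0, -158.7]
force: [-0.1, -0.2, -5.0]
opening: 0.618
grip_force: 63.6
```

Run:
```python
from h import *
for i in range(5): im=cams.snapshot('wrist'); print(np.round(readout.get_state()['force'],2))
s=readout.get_state(); print(s['position'],s['opening'],s['grip_force'],s['joint_torque'])
```

```text
[ 0.28  0.2  -6.22]
[ 0.31  0.03 -4.58]
[-0.18  0.49 -5.24]
[-0.06  0.07 -5.25]
[-0.08  0.07 -5.72]
[0.59196004 0.21437152 0.07620252] 0.6161385358399812 63.591209817677736 [ 6.20582905e-04 -4.79334176e+01 -2.52702570e+01 -6.91266291e-05
  2.22165268e-03 -2.97263568e-06]
```

About 5.3 N ≈ 0.54 kg, so this is the heavier pot. I'll set it back and go for the other one.

>>> {"op": "step_arm", "data": {"targets": [[[0, 0, 3], 0, 1], [[0, 0, 7], 0, 1], [[0, 0, 10], 0, 1], [[0, 0, 10], 0, 1], [[0, 0, 9], 0, 1], [[0, 0, 6], 0, 1], [[0, 0, 4], 0, 1], [[0, 0, 2], 0, 1], [[0, 0, 1], 0, 1], [[0, 0, 1], 0, 1], [[0, 0, 0], 0, 1], [[0, 0, 0], 0, 1]]}}

```text
time_s: 18.8
position: [0.5922, 0.2144, 0.0235]
tcp_rot: [-180.0, 0.0, -158.7]
force: [0.5, 0.1, -5.4]
opening: 0.614
grip_force: 63.6
```

>>> {"op": "step_arm", "data": {"targets": [[[0, 0, 1], 0, 1], [[0, 0, 0.7], 0, 1], [[0, 0, 0], 0, 1], [[0, 0, 0], 0, 1]]}}

```text
time_s: 19.2
position: [0.5921, 0.2144, 0.0218]
tcp_rot: [-180.0, 0.0, -158.7]
force: [-0.0, -0.2, -2.7]
opening: 0.615
grip_force: 63.6
```

>>> {"op": "step_arm", "data": {"targets": [[[0, 0, 0], 0, 0], [[0, 0, 0], 0, -1], [[0, 0, 0], 0, -1], [[0, 0, 0], 0, -1], [[0, 0, -10], 0, -1], [[0, 0, -25], 0, -1], [[0, 0, -35], 0, -1], [[0, 0, -35], 0, -1], [[6, -10, -20], 0, -1], [[12, -22, -5], 0, -1], [[17, -33, 0], 0, -1], [[17, -33, 0], 0, -1], [[17, -33, 0], 0, -1], [[13, -24, 0], 0, -1], [[6, -11, 0], 0, -1], [[2, -4, 0], 0, -1], [[0, 0, 0], 0, -1], [[0, 0, 0], 0, -1], [[0, 0, 0], 0, -1]]}}

```text
time_s: 21.1
position: [0.5699, 0.0245, 0.1515]
tcp_rot: [180.0, 0.0, -158.6]
force: [0.2, 0.0, -0.5]
opening: 1.0
grip_force: 0.0
```

Run:
```python
from h import *
T=pose(); im=cams.snapshot('wrist'); save('w8',im); print(T[:3,3])
for q,z in (('lid_1',.0675),('pad_1',.004)):
  for d in spotter.silhouettes(q,'wrist')[:4]:
    m=d['region'].astype(np.uint8); c=max(cv2.findContours(m,0,1)[0],key=cv2.contourArea); b=cv2.boundingRect(c); e=cv2.minEnclosingCircle(c); print(q,np.round(e[0]),round(e[1]),b,d['conf'],np.round(ray('wrist',b[0]+b[2]/2-.5,b[1]+b[3]/2-.5,z,T),4),tool(ray('wrist',b[0]+b[2]/2-.5,b[1]+b[3]/2-.5,z,T)))
```

```text
[0.56991222 0.02448096 0.15148657]
lid_1 [313. 240.] 42 (272, 200, 83, 81) 0.92 [0.5697 0.0213 0.0675] [ 1.2 -2.7 83.9]
lid_1 [566. 358.] 36 (530, 332, 73, 45) 0.64 [0.5826 0.2102 0.0675] [-79.6 168.4  83.9]
lid_1 [126. 324.] 45 (84, 282, 85, 74) 0.29 [ 0.6646 -0.0741  0.0675] [ -52.5 -126.2   83.9]
pad_1 [314. 217.] 57 (258, 161, 114, 95) 0.97 [0.5626 0.0189 0.004 ] [  8.6  -2.2 147.4]
pad_1 [518. 312.] 51 (467, 273, 103, 49) 0.88 [0.5714 0.2031 0.004 ] [-66.6 166.1 147.4]
pad_1 [432.  35.] 69 (366, 0, 130, 102) 0.68 [0.4292 0.0541 0.004 ] [120.1  79.  147.4]
pad_1 [578. 147.] 67 (517, 87, 123, 123) 0.62 [0.4492 0.1852 0.004 ] [ 53.7 193.9 147.4]
```

View pics/w8.png

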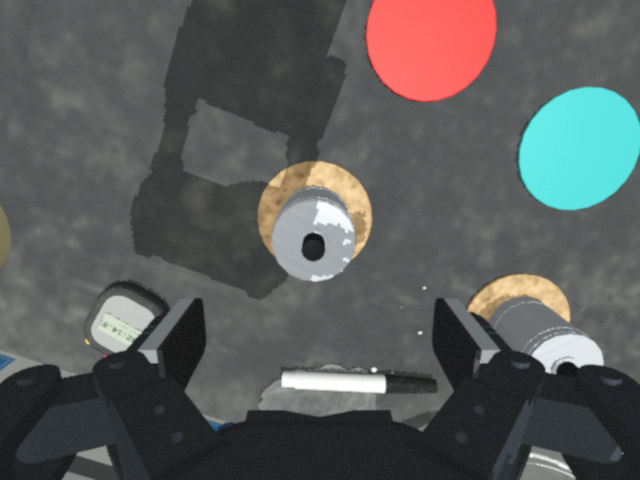

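Lidded pot at (313,241), the pen is clear at v≈383, the stopwatch is clear at (120,320), and pot 2's lid is still on. Descending.

>>> {"op": "step_arm", "data": {"targets": [[[1, -1, 5], 0, -1], [[0, -1, 13], 0, -1], [[0, 0, 20], 0, -1], [[0, 0, 22], 0, -1], [[0, 0, 22], 0, -1], [[0, 0, 18], 0, -1], [[0, 0, 13], 0, -1], [[0, 0, 8], 0, -1], [[0, 0, 5], 0, -1], [[0, 0, 3], 0, -1], [[0, 0, 0], 0, -1], [[0, 0, 0], 0, 1], [[0, 0, 0], 0, 1], [[0, 0, 0], 0, 1], [[0, 0, 0], 0, 1], [[0, 0, 0], 0, 1]]}}

```text
time_s: 22.85
position: [0.5708, 0.021, 0.0237]
tcp_rot: [-179.9, 0.1, -158.7]
force: [0.2, -0.2, 4.9]
opening: 0.624
grip_force: 63.5
```

>>> {"op": "step_arm", "data": {"targets": [[[0, 0, -2], 0, 1], [[0, 0, -4], 0, 1], [[0, 0, -7], 0, 1], [[0, 0, -9], 0, 1], [[0, 0, -9], 0, 1], [[0, 0, -9], 0, 1], [[0, 0, -7], 0, 1], [[0, 0, -5], 0, 1], [[0, 0, -3], 0, 1], [[0, 0, 0], 0, 1], [[0, 0, 0], 0, 1], [[0, 0, 0], 0, 1], [[0, 0, 0], 0, 1], [[0, 0, 0], 0, 1], [[0, 0, 0], 0, 1], [[0, 0, 0], 0, 1], [[0, 0, 0], 0, 1], [[0, 0, 0], 0, 1], [[0, 0, 0], 0, 1]]}}

```text
time_s: 24.75
position: [0.5696, 0.021, 0.0775]
tcp_rot: [-180.0, 0.0, -158.7]
force: [-0.4, -0.3, -1.7]
opening: 0.618
grip_force: 63.1
```

Run:
```python
from h import *
for i in range(4): im=cams.snapshot('wrist'); print(np.round(readout.get_state()['force'],2))
s=readout.get_state(); print(s['position'],s['opening'],s['grip_force'])
```

```text
[-0.13  0.36 -1.75]
[ 0.38  0.24 -2.06]
[-0.51 -0.1  -2.43]
[-0.33 -0.24 -2.25]
[0.56955729 0.0210357  0.07749528] 0.6195858943822609 63.079580292105675
```

2.1 N ≈ 0.22 kg: this is the lighter one, as expected. Setting it back.

>>> {"op": "step_arm", "data": {"targets": [[[0, 0, 3], 0, 1], [[0, 0, 7], 0, 1], [[0, 0, 10], 0, 1], [[0, 0, 10], 0, 1], [[0, 0, 9], 0, 1], [[0, 0, 6], 0, 1], [[0, 0, 4], 0, 1], [[0, 0, 2], 0, 1], [[0, 0, 1], 0, 1], [[0, 0, 1], 0, 1], [[0, 0, 0], 0, 1], [[0, 0, 0], 0, 1]]}}

```text
time_s: 26.15
position: [0.5698, 0.021, 0.0248]
tcp_rot: [-180.0, 0.0, -158.7]
force: [0.1, 0.8, -2.1]
opening: 0.62
grip_force: 63.1
```

>>> {"op": "step_arm", "data": {"targets": [[[0, 0, 1], 0, 1], [[0, 0, 0.5], 0, 1], [[0, 0, 0], 0, 1], [[0, 0, 0], 0, 1]]}}

```text
time_s: 26.55
position: [0.5699, 0.021, 0.0236]
tcp_rot: [-180.0, 0.0, -158.7]
force: [-1.8, -0.8, 4.7]
opening: 0.619
grip_force: 63.5
```

>>> {"op": "step_arm", "data": {"targets": [[[0, 0, 0], 0, 0], [[0, 0, 0], 0, -1], [[0, 0, 0], 0, -1], [[0, 0, 0], 0, -1], [[0, 0, -10], 0, -1], [[0, 0, -25], 0, -1], [[0, 0, -35], 0, -1], [[0, 0, -35], 0, -1], [[-6, 10, -20], 0, -1], [[-12, 23, -5], 0, -1], [[-17, 33, 0], 0, -1], [[-17, 33, 0], 0, -1], [[-17, 33, 0], 0, -1], [[-13, 24, 0], 0, -1], [[-6, 11, 0], 0, -1], [[-3, 5, 0], 0, -1], [[0, 0, 0], 0, -1], [[0, 0, 0], 0, -1], [[0, 0, 0], 0, -1]]}}

```text
time_s: 28.45
position: [0.5919, 0.213, 0.1529]
tcp_rot: [-180.0, -0.0, -158.8]
force: [0.5, -1.5, -0.7]
opening: 0.997
grip_force: 0.0
```

Run:
```python
from h import *
T=pose(); im=cams.snapshot('wrist'); save('w9',im); print(T[:3,3])
for q,z in (('lid_1',.0675),('pad_1',.004)):
  for d in spotter.silhouettes(q,'wrist')[:3]:
    m=d['region'].astype(np.uint8); c=max(cv2.findContours(m,0,1)[0],key=cv2.contourArea); b=cv2.boundingRect(c); p=ray('wrist',b[0]+b[2]/2-.5,b[1]+b[3]/2-.5,z,T); print(q,b,d['conf'],np.round(p,4),tool(p))
im=cams.snapshot('side')
for q in('ring_stand',):
  for d in spotter.silhouettes(q,'side')[:3]:
    m=d['region'].astype(np.uint8); cs,h=cv2.findContours(m,cv2.RETR_CCOMP,1)
    for c in cs:
      if cv2.contourArea(c)>300:
        (u,v),ax,_=cv2.fitEllipse(c); print(q,u,v,ax,ray('side',u,v,.023),ray('side',u,v,0),d['conf'])
```

```text
[0.5918728  0.21298691 0.15291315]
lid_1 (279, 202, 84, 81) 0.95 [0.5915 0.2148 0.0675] [-0.2  1.6 85.5]
lid_1 (0, 39, 67, 100) 0.63 [0.5659 0.0314 0.0675] [  90.  -160.1   85.5]
pad_1 (38, 32, 109, 130) 0.77 [0.5661 0.0284 0.004 ] [  91.  -163.1  149. ]
pad_1 (262, 163, 114, 97) 0.74 [0.5858 0.2112 0.004 ] [  6.5   0.2 149. ]
pad_1 (293, 0, 130, 88) 0.74 [0.4651 0.1937 0.004 ] [125.4  27.6 149. ]
ring_stand 327.2983093261719 366.6788024902344 (91.98750305175781, 143.39662170410156) [ 0.49100684 -0.41789554  0.023     ] [ 4.95717109e-01 -3.97632688e-01 -1.11022302e-16] 0.89
ring_stand 327.67303466796875 363.6856384277344 (34.903621673583984, 52.554664611816406) [ 0.49306963 -0.41144083  0.023     ] [ 0.49784453 -0.39097574  0.        ] 0.89
```

>>> {"op": "step_arm", "data": {"targets": [[[0, 1, 5], 0, -1], [[0, 0.5, 13], 0, -1], [[0, 0, 20], 0, -1], [[0, 0, 22], 0, -1], [[0, 0, 22], 0, -1], [[0, 0, 19], 0, -1], [[0, 0, 13], 0, -1], [[0, 0, 8], 0, -1], [[0, 0, 5], 0, -1], [[0, 0, 4], 0, -1], [[0, 0, 0], 0, -1], [[0, 0, 0], 0, 1], [[0, 0, 0], 0, 1], [[0, 0, 0], 0, 1], [[0, 0, 0], 0, 1], [[0, 0, 0], 0, 1]]}}

```text
time_s: 30.3
position: [0.5925, 0.2158, 0.0232]
tcp_rot: [-180.0, 0.1, -158.7]
force: [0.4, -1.0, 5.4]
opening: 0.614
grip_force: 64.2
```

>>> {"op": "step_arm", "data": {"targets": [[[0, 0, -2], 0, 1], [[0, 0, -4], 0, 1], [[0, 0, -7], 0, 1], [[0, 0, -9], 0, 1], [[0, 0, -9], 0, 1], [[0, 0, -9], 0, 1], [[0, 0, -7], 0, 1], [[0, 0, -5], 0, 1], [[0, 0, -3], 0, 1], [[0, 0, 0], 0, 1], [[0, 0, 0], 0, 1], [[0, 0, 0], 0, 1], [[0, 0, 0], 0, 1], [[0, 0, 0], 0, 1], [[0, 0, 0], 0, 1], [[0, 0, 0], 0, 1], [[0, 0, 0], 0, 1], [[0, 0, 0], 0, 1], [[0, 0, 0], 0, 1]]}}

```text
time_s: 32.2
position: [0.5914, 0.2158, 0.077]
tcp_rot: [-180.0, 0.0, -158.7]
force: [-0.1, -0.6, -4.5]
opening: 0.613
grip_force: 63.5
```

>>> {"op": "step_arm", "data": {"targets": [[[0, 0, -4], 0, 1], [[0, 0, -9], 0, 1], [[0, 0, -14], 0, 1], [[0, 0, -17], 0, 1], [[0, 0, -16], 0, 1], [[0, 0, -12], 0, 1], [[0, 0, -7], 0, 1], [[0, 0, -3], 0, 1], [[3, -4, 0], 0, 1], [[6, -10, 0], 0, 1], [[10, -17, 0], 0, 1], [[14, -24, 0], 0, 1], [[15, -26, 0], 0, 1], [[15, -26, 0], 0, 1], [[15, -26, 0], 0, 1], [[15, -26, 0], 0, 1], [[15, -26, 0], 0, 1], [[15, -26, 0], 0, 1], [[15, -26, 0], 0, 1], [[15, -26, 0], 0, 1]]}}

```text
time_s: 34.2
position: [0.5423, -0.0874, 0.1583]
tcp_rot: [180.0, -0.1, -158.8]
force: [0.9, -0.8, -4.9]
opening: 0.615
grip_force: 63.8
```

>>> {"op": "step_arm", "data": {"targets": [[[15, -26, 0], 0, 1], [[15, -26, 0], 0, 1], [[15, -26, 0], 0, 1], [[15, -26, 0], 0, 1], [[15, -26, 0], 0, 1], [[15, -26, 0], 0, 1], [[15, -26, 0], 0, 1], [[14, -24, 0], 0, 1], [[10, -17, 0], 0, 1], [[6, -10, 0], 0, 1], [[3, -4, 0], 0, 1], [[0, 0, 0], 0, 1], [[0, 0, 0], 0, 1]]}}

```text
time_s: 35.5
position: [0.5016, -0.3546, 0.1587]
tcp_rot: [179.9, -0.0, -158.7]
force: [-0.3, 0.4, -5.7]
opening: 0.61
grip_force: 63.8
```

Run:
```python
from h import *
T=pose(); im=cams.snapshot('wrist'); save('w10',im); print(T[:3,3],readout.get_state()['force'])
d=spotter.silhouettes('ring_stand','wrist')
for x in d[:2]: print(x['conf'],cv2.boundingRect(x['region'].astype(np.uint8)))
```

```text
[ 0.50156577 -0.35459095  0.15871403] [-1.06148204  0.22482079 -5.7556189 ]
0.86 (109, 4, 325, 302)
```

View pics/w10.png

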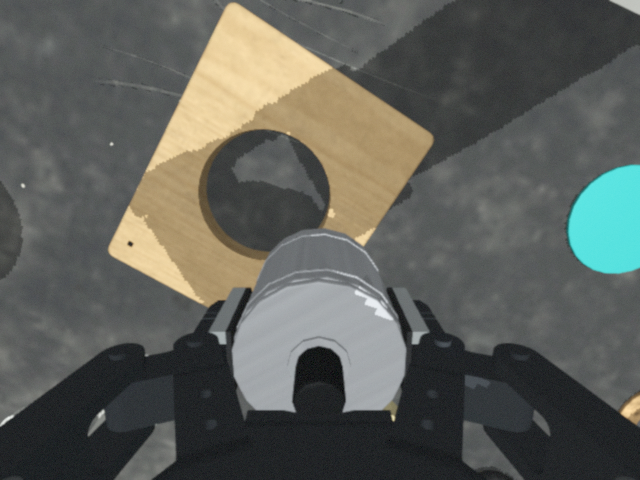

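The pot is held with its lid level, and the hole centre is at about (264,194).

Run:
```python
from h import *
T=pose(); p=ray('wrist',264,194,.023,T); print(p,tool(p))
```

```text
[ 0.49591781 -0.3991851   0.023     ] [ 21.7 -39.6 135.8]
```

>>> {"op": "step_arm", "data": {"targets": [[[2, -4, 2], 0, 1], [[4, -8, 4], 0, 1], [[6, -11, 7], 0, 1], [[5, -9, 7], 0, 1], [[3, -5, 5], 0, 1], [[1, -2, 3], 0, 1], [[0, 0, 1], 0, 1], [[0, 0, 0], 0, 1], [[0, 0, 0], 0, 1], [[0, 0, 0], 0, 1], [[0, 0, 0], 0, 1], [[0, 0, 0], 0, 1], [[0, 0, 0], 0, 1], [[0, 0, 0], 0, 1], [[0, 0, 0], 0, 1]]}}

```text
time_s: 37.1
position: [0.4962, -0.3997, 0.13]
tcp_rot: [180.0, -0.0, -158.7]
force: [0.5, 0.1, -5.3]
opening: 0.616
grip_force: 63.9
```

Run:
```python
from h import *
s=readout.get_state(); print(s['position'],s['force'],s['grip_force'],s['time_s'])
im=cams.snapshot('scene'); print(ticket.job_done())
```

```text
[ 0.49616373 -0.3997079   0.12996634] [ 0.51975823  0.1113132  -5.33227988] 63.86526854708791 37.1
the job is handed in; nothing more can be done
None
```

I've handed the job in at about 37 s; the interface returned no verdict. The heavier pot (about 0.54 kg) is held lidded about 11 cm above the worktop over the board's hole, and the lighter one (about 0.22 kg) is back on its pad with its lid on.

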